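# Swap the two blocks of a dry bath

### The job

The two aluminium blocks in the dry bath (the small block heater) were loaded the wrong way round. Take off its lid and lean it, knob side out, at a slant against the long side of the reagent carton that faces the dry bath, with its lower edge on the bench, and swap the two blocks, so that each sits fully down in the bay where the other was. Keep the blocks upright and lower them in rather than dropping them, leave the lid leaning, and do not disturb the carton, the tube rack, the label roll or the cup.

Things in the scene. Friction and masses are not known exactly. Their poses are not given: they have to be found in the camera images.
- heater: Dry bath, fixed: white case 136 (x) x 172 (y) x 135 mm high; a sloping console sticks out 58 mm more at -x. Origin on the bench under the middle between its bays; x away from the console, y from right to left bay, z up. On top a cavity 93 (x) x 124 (y) mm wide; the lid lies on its rim, 130 mm up, inside a lip 5 mm high (top 135 mm), 2.5 mm clear of it all round
- bay_left (a point): middle of the floor of the left (+y) bay, 31.5 mm from the heater's origin along its y, 40 mm above the bench; axes as the heater's. Bay 89 (x) x 57 (y) mm at the bottom of the cavity; its walls and the 6 mm divider between the bays end 86 to 87 mm above the bench, with 2 to 3 mm bevels
- bay_right (a point): the same for the right (-y) bay, 31.5 mm from the heater's origin along its -y; same size and height
- wide_block: aluminium block with four wide holes (19 mm), 84 (x) x 52 (y) x 50 mm high, 0.33 to 0.55 kg: 2.5 mm clear each side in a bay. Origin mid-underside, z up. Steel T-handle on top: 8 mm post and a round bar, 10 mm thick, 32 mm long along the block's y, its axis 78 mm above the underside; pinch it along the block's x. Starts in either bay, square to the heater, under the lid
- fine_block: the other aluminium block, with twelve narrow holes (11 mm); same outer size, weight range, T-handle, origin and axes as wide_block. Starts in the other bay
- lid: flat grey lid of the dry bath, a plate 105 (x) x 141 (y) x 9 mm, about 0.24 kg, with a round black knob in the middle of its top. Origin mid-underside, z towards the knob. At the start it lies on the heater's rim, its axes along the heater's; the lip stops it sliding off, so lift it. Leaning, it stands by friction at 45 degrees or steeper
- lid_knob (a point): middle of the head of the lid's knob, 33 mm above the lid's underside along its z; the head is round, 28 mm in diameter and 14 mm high (26 to 40 mm above the underside), on a 16 mm stem
- carton: open white reagent carton with a blue print, upright on the bench, 112 (x) x 240 (y) x 178 mm high, loose but heavy (about 1.8 kg). Origin in the middle of its underside; its flat upright long side at -x, 56 mm from the origin, faces right, towards the dry bath; y along its length, z up
- rack: blue clear tube rack, loose, 86 (x) x 200 (y) x 80 mm high, holding three tubes that reach 126 mm above the bench; origin in the middle of its underside. To be left alone
- label_roll: roll of labels, loose, standing on its end, 84 mm in diameter, 62 mm high; origin in the middle of its underside. To be left alone
- cup: clear sample cup, loose and light, 60 mm in diameter, 62 mm high, open at the top; origin in the middle of its underside. To be left alone

How it is judged (in metres and radians):
At the end, for the whole second after the job is handed in: Each block rests fully down (within 3 mm) in the bay where the other started, within 5 mm of its middle; the lid leans at rest, tilted 29 to 77 degrees from flat, knob side out, against the carton's side and clear of the heater, its middle under 85 mm high and within 140 mm of the carton's (z of each of wide_block, fine_block in the frame of heater below 0.043 m and x of wide_block in the frame of heater between -0.006 and 0.006 m and (horizontal distance between wide_block and bay_left below 0.005 m or horizontal distance between wide_block and bay_right below 0.005 m) and angle between the z axis of each of wide_block, fine_block and the z axis of heater, either way round below 0.06 rad and distance of each of wide_block, fine_block from where it was at the start of the episode above 0.05 m and linear speed of each of wide_block, fine_block, lid below 0.01 m/s and x of fine_block in the frame of heater between -0.006 and 0.006 m and (horizontal distance between fine_block and bay_left below 0.005 m or horizontal distance between fine_block and bay_right below 0.005 m) and angle between lid's own z axis and vertical between 0.5 and 1.35 rad and x of lid in the frame of carton between -0.14 and -0.056 m and y of lid in the frame of carton between -0.14 and 0.14 m and contact force between lid and carton above 0.05 N and contact force between lid and heater below 0.05 N and height (world z) of lid below 0.085 m); the robot touches nothing.
It fails at once if a block is tipped over (more than 40 degrees) (angle between any of wide_block, fine_block's own z axis and vertical above 0.7 rad).
It fails at once if a block is dropped (falls faster than 0.5 m/s, about 13 mm of free fall, while the fingers do not touch it) ((linear speed of wide_block above 0.5 m/s and contact force between wide_block and the fingers below 0.05 N) or (linear speed of fine_block above 0.5 m/s and contact force between fine_block and the fingers below 0.05 N)).
It fails at once if the carton is pushed more than 30 mm from its place (distance of carton from where it was at the start of the episode above 0.03 m).
It fails at once if the tube rack, label roll or cup is moved more than 20 mm (distance of any of rack, label_roll, cup from where it was at the start of the episode above 0.02 m).
It also fails if it takes over 72 s, if anything falls off the work surface, if the arm or the gripper's body presses on something with over 40 N, if the wrist force passes 120 N, or if a joint passes its speed limit or range.

### The arm

A 7-joint arm with a two-finger parallel gripper is mounted at the origin on a cart in front of the work surface, level with it; the furniture and walls round the work are solid. World frame = base frame: x ahead of the robot, y to its left, z up, the work surface at z = 0. Lengths are in mm, angles in rad, forces in N, time in s.
With the tool pointing down it reaches from about 425 to 1025 mm from the base axis. Payload 9.4 kg.
Tool frame: the origin (TCP) lies midway between the tips of the shut fingers; the grasp point (between the pads) lies 19 mm behind it; z points along the fingers, y is the line along which they close (so a half turn about z gives the same grasp; the last joint's range is limited). The gripper opens to 93 mm and grips with 3 to 60 N. Pads are 15 mm wide; open, the fingers measure 128 mm over their backs; the gripper's body (75 mm by 188 mm) begins 65 mm behind the grasp point.
Start: joints at [-1.184, 0.599, -0.003, 1.599, 0.002, 0.943, -0.08], TCP at [324.333, 648.408, 218.618] pointing down, gripper open.
Joint ranges: [-2.57, 2.57], [-0.35, 1.97], [-1.29, 1.29], [0.11, 2.56], [-1.05, 4.19], [0.11, 1.86], [-2.63, 2.63]. Speed limits (rad/s): [2.22, 2.22, 3.01, 3.01, 3.14, 3.14, 3.14].

### API

Orientations are given as a unit quaternion [x, y, z, w].
In Python, from bench import bot gives the robot as it stands.
- The arm moves only by the shell command python3 jog.py 'ROWS'. ROWS is rows parted by semicolons, their numbers by spaces, 1 to 5 of them, each of 5 numbers: the finger opening in mm, then dx, dy, dz in mm, then a turn about the tool's z in rad; each row is the pose to reach, as a shift and turn from the pose commanded when the command began, along the tool's axes at that moment; what a row does not reach only later rows make up. A row lasts 1/12 s, in which the tool goes at most 41.7 mm and 0.125 rad, less where a joint would pass 70% of its speed; a pose out of reach is approached as far as the arm can. The fingers move at their own pace and stop on an object; the grip force is fixed at half the most. Time passes only in rows, so rows that do not move let the fingers close. It prints the time, the measured TCP pose, the force, the opening and the grip force at its end.
- bot.state(): the state, without advancing time (a new reading comes with each control period).
- bot.read_camera(name): name is "scene" or "side" or "wrist"; returns the picture (420x560x3 uint8, red, green, blue); there is no depth.
- bot.calibration(name): a dict with "mtx" (3x3 intrinsics, pixels), "rvec" (rotation vector, rad) and "tvec" (3), from world to camera coordinates, as OpenCV has them. Camera axes: x right, y down, z forward; pixel columns grow to the right and rows downward; lengths in mm; the calibration is good to about 2 mm. A picture is of the moment at which its call begins: read the wrist's pose just before it. calibration takes no time and is no camera call; for the wrist camera it gives the pose at the moment of the call.
- bot.sign_off(): hands the job in; it is judged then, once.
The state is a dict: "time": time; "joint_pos": joint angles; "qvel": joint speeds; "effort": joint torques, N m; "tcp_pos": TCP position; "ee_rot": TCP orientation; "ft_force": force on the tool from outside, world axes, zero at the start; "wrist_torque": the same for the moment, N m; "opening": finger opening in mm; "gripper_force": force on a finger pad.
Only numpy, scipy, OpenCV 4.12 (cv2) and the standard library are available. Lean on these libraries where they do the work, as an engineer would, in place of code of your own. Each camera call takes 0.05 s, during which the arm holds its last target. There are 200 camera calls.

## Working session

There is one attempt and no reset: what is moved stays moved. The work goes in short steps, Python scripts to look and compute and a shell command to move; the robot and the scene stay as the last step left them, time stands still between calls to the robot, and variables do not carry over. Pictures are saved under pics/ and viewed, at most 10 in all, crops included, and the job is handed in when it is done.

```bash
ls; mkdir -p pics; python3 - <<'E'
from bench import bot
import cv2
s=bot.state();print(s['time'],s['tcp_pos'],s['ee_rot'],s['opening'])
for n in("scene","side"):
    cv2.imwrite(f"pics/{n}0.png",cv2.cvtColor(bot.read_camera(n),cv2.COLOR_RGB2BGR))
    c=bot.calibration(n);R,_=cv2.Rodrigues(c['rvec']);print(n,(-R.T@c['tvec'].reshape(3)).round(),c['mtx'][0][0])
E
```

```text
bench.py
jog.py
pics
0.0 [324.1306446  647.97415591 217.74649313] [ 2.29813328e-01  9.73234421e-01 -7.62409874e-04 -1.22545164e-04] 92.9677314701945
scene [-230. -413. 1129.] 415.71575150252187
side [  349. -1356.  1265.] 495.90449148870044
```

View pics/scene0.png

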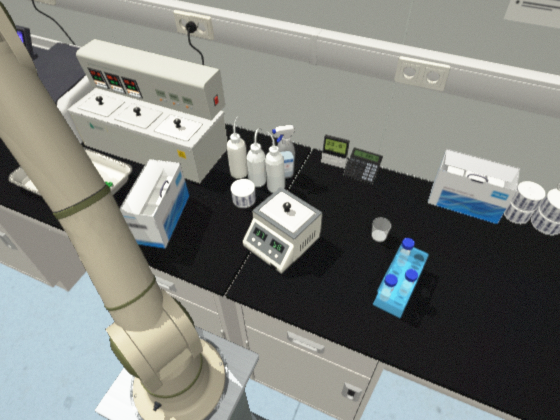

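View pics/side0.png

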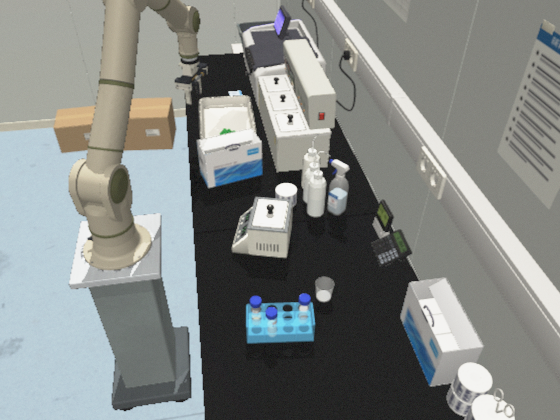

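The scene picture shows the carton at about (155,205), the heater at (285,228), the roll at (243,193), the cup at (381,230) and the rack at (402,280). In the side picture the heater is at (265,228) and the carton at (230,145). Next I'll enlarge both views.

```bash
python3 - <<'E'
import cv2
a=cv2.imread("pics/scene0.png")[150:275,115:330];cv2.imwrite("pics/sc1.png",cv2.resize(a,None,fx=3.7,fy=3.7,interpolation=cv2.INTER_CUBIC))
a=cv2.imread("pics/side0.png")[85:265,185:345];cv2.imwrite("pics/sd1.png",cv2.resize(a,None,fx=3.3,fy=3.3,interpolation=cv2.INTER_CUBIC))
E
```

```text
(no output)
```

View pics/sc1.png

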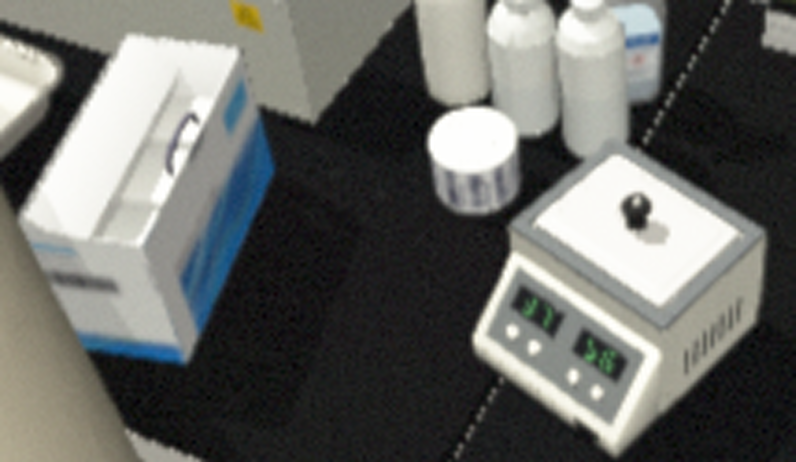

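View pics/sd1.png

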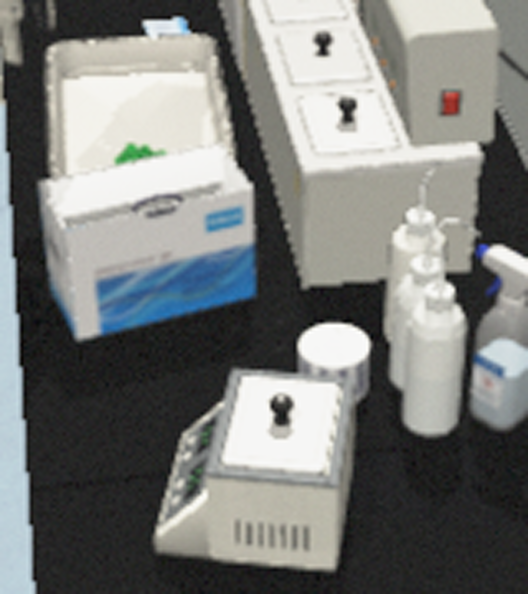

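In the enlarged scene crop the heater's top corners are (617,145), (512,230), (662,325) and (765,237), and the knob is at (637,208). The carton's right face runs from (147,245)/(190,360) to (237,45)/(272,172). The side crop shows the same: heater top (232,368), (355,382), (345,487), (210,475) and the carton face (42,185), (75,340), (252,185), (255,295). I'll fit poses from these.

```bash
cat > h.py <<'E'
from bench import bot
import numpy as np, cv2
from scipy.optimize import least_squares
from scipy.spatial.transform import Rotation as Ro
CAL={}
def proj(cal,P): return cv2.projectPoints(np.float64(P),np.float64(cal['rvec']),np.float64(cal['tvec']),np.float64(cal['mtx']),None)[0][:,0]
def fit(obs,x0):
    "obs: list of (cal, local pts, pix); pose x,y,yaw on the bench"
    def W(p,L):
        L=np.float64(L);c,s=np.cos(p[2]),np.sin(p[2]);return np.c_[p[0]+c*L[:,0]-s*L[:,1],p[1]+s*L[:,0]+c*L[:,1],L[:,2]]
    f=lambda p:np.concatenate([(proj(c,W(p,L))-U).ravel() for c,L,U in obs])
    r=least_squares(f,x0,loss='soft_l1',x_scale=[10,10,.1]);return r.x,f(r.x).reshape(-1,2)
def tool(target,rows=None):
    "shift in tool axes from measured TCP to a world target"
    s=bot.state();return Ro.from_quat(s['ee_rot']).inv().apply(np.float64(target)-s['tcp_pos'])
E
python3 - <<'E'
from h import *
S=bot.calibration('scene');D=bot.calibration('side')
sc=lambda a:(np.array(a)+.5)/3.7-.5+[115,150]
sd=lambda a:(np.array(a)+.5)/3.3-.5+[185,85]
T=[[68,86,135],[-68,86,135],[-68,-86,135],[68,-86,135],[0,0,163]]
o=[(S,T,sc([[617,145],[512,230],[662,325],[765,237],[637,208]])),(D,T+[[68,-86,0]],sd([[355,382],[232,368],[210,475],[345,487],[281,405],[335,570]]))]
p,r=fit(o,[600,-50,0]);print('heater',p.round(3));print(r.round(1).tolist())
C=[[-56,120,178],[-56,120,0],[-56,-120,178],[-56,-120,0]]
o=[(S,C+[[56,120,178],[56,-120,178]],sc([[147,245],[190,360],[237,45],[272,172],[22,225],[130,37]])),(D,C,sd([[42,185],[75,340],[252,185],[255,295]]))]
p,r=fit(o,[600,450,1.57]);print('carton',p.round(3));print(r.round(1).tolist())
# rough roll & cup, rack tops in scene
def ray(c,uv,z):
    R=cv2.Rodrigues(np.float64(c['rvec']))[0];t=np.float64(c['tvec']).ravel();d=R.T@np.linalg.inv(c['mtx'])@[*uv,1];o=-R.T@t;return (o+d*(z-o[2])/d[2]).round()
print('roll',ray(S,sc([473,143]),62),ray(D,sd([334,350]),62),'cup',ray(S,(382,225),62))
E
```

```text
heater [ 5.48589e+02 -7.00960e+01 -2.95000e-01]
[[-0.6, -2.7], [-0.6, -2.1], [0.7, 0.7], [0.7, -2.0], [0.4, -1.0], [-0.2, -0.7], [-0.3, 0.5], [-1.8, 0.0], [-2.4, -0.0], [0.2, 0.1], [-0.0, 2.9]]
carton [443.062 360.108   1.827]
[[-0.7, -1.3], [0.7, 2.1], [1.0, -1.1], [1.0, 0.2], [-2.2, -0.3], [-1.7, -2.4], [5.8, 12.8], [-0.2, 1.9], [-0.9, -0.9], [-1.0, 1.3]]
roll [638. 142.  62.] [644. 138.  62.] cup [ 674. -354.   62.]
```

```bash
R='x'; python3 jog.py '93 0 0 -70 0;93 -30 -30 -70 0;93 -60 -60 -70 0;93 -90 -90 -70 0;93 -120 -120 -70 -0.1'
python3 jog.py '93 -28 -28 0 0;93 -56 -56 0 0;93 -84 -84 0 0;93 -112 -112 0 0;93 -140 -140 0 -0.068'
python3 - <<'E'
from h import *
print(tool([549,-70,290]).round(1))
E
```

```text
time: 0.52
tcp_pos: [374.9, 495.7, 288.9]
ee_rot: [0.181, 0.983, 0.0, 0.0]
ft_force: [0.2, 0.8, 0.1]
opening: 93.3
gripper_force: 0.0
time: 0.93
tcp_pos: [456.0, 314.6, 288.5]
ee_rot: [0.148, 0.989, -0.0, -0.0]
ft_force: [0.9, -0.2, 0.1]
opening: 92.7
gripper_force: 0.0
[-201.3 -340.6   -1.4]
```

```bash
python3 jog.py '93 -20 -34 0 0;93 -40 -68 0 0;93 -60 -102 0 0;93 -80 -136 0 0;93 -100 -170 0 0'
python3 jog.py '93 -20 -34 -8 0;93 -40 -68 -16 0;93 -60 -102 -24 0;93 -80 -136 -32 0;93 -100 -170 -40 0'
python3 jog.py '93 0 0 0 0;93 0 0 0 0'
python3 - <<'E'
from h import *
c=bot.calibration('wrist')
im=bot.read_camera('wrist');cv2.imwrite('pics/w0.png',cv2.cvtColor(im,cv2.COLOR_RGB2BGR))
np.savez('w0.npz',**{k:np.float64(c[k]) for k in('mtx','rvec','tvec')})
print(bot.state()['tcp_pos'],proj(c,[[549,-70,163]]),tool([549,-70,290]).round(1))
E
```

```text
time: 1.35
tcp_pos: [501.8, 122.8, 288.6]
ee_rot: [0.147, 0.989, -0.0, -0.0]
ft_force: [0.1, 0.4, 0.4]
opening: 93.0
gripper_force: 0.0
time: 1.77
tcp_pos: [547.8, -69.0, 328.9]
ee_rot: [0.147, 0.989, 0.0, -0.0]
ft_force: [0.3, 0.7, 0.4]
opening: 92.9
gripper_force: 0.0
time: 1.93
tcp_pos: [548.0, -69.6, 328.7]
ee_rot: [0.15, 0.989, -0.0, 0.0]
ft_force: [1.0, 1.3, -0.5]
opening: 93.3
gripper_force: 0.0
[547.71471158 -67.48571909 328.29411016] [[280.91070899 195.94540793]] [-2.  -2.  38.3]
```

View pics/w0.png

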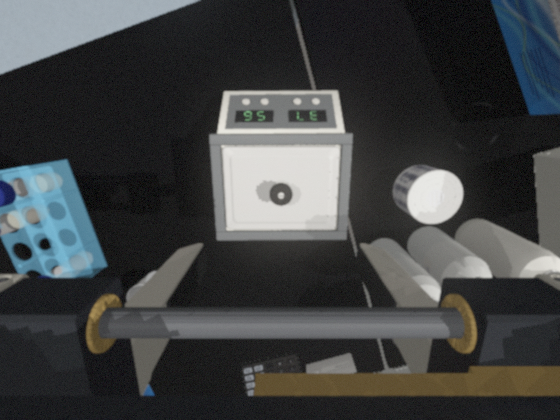

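The wrist view shows the knob at (281,194), 2 px from the predicted spot. The heater top corners are at about (211,137), (351,134), (348,239) and (217,241), with the roll on the right and the bottles at lower right. I'll refit from this.

```bash
python3 - <<'E'
from h import *
import h
w=dict(np.load('w0.npz'));S=bot.calibration('scene');D=bot.calibration('side')
T=[[-68,-86,135],[-68,86,135],[68,86,135],[68,-86,135],[0,0,170]]
U=[[211,137],[351,134],[348,239],[217,241],[281.5,194]]
p,r=fit([(w,T,U)],[549,-70,-.295]);print(p.round(3),r.round(1).tolist())
sc=lambda a:(np.array(a)+.5)/3.7-.5+[115,150]
sd=lambda a:(np.array(a)+.5)/3.3-.5+[185,85]
T2=[[68,86,135],[-68,86,135],[-68,-86,135],[68,-86,135],[0,0,163]]
o=[(w,T,U),(S,T2,sc([[617,145],[512,230],[662,325],[765,237],[637,208]])),(D,T2,sd([[355,382],[232,368],[210,475],[345,487],[281,405]]))]
p,r=fit(o,[549,-70,-.295]);print(p.round(3))
s=bot.state();y=Ro.from_quat(s['ee_rot']).as_matrix()[:,1];print('tool y yaw',np.arctan2(y[1],y[0]),'want',np.pi/2+p[2],tool([p[0],p[1],145]).round(1))
E
```

```text
[ 5.48498e+02 -6.90700e+01 -2.83000e-01] [[-2.6, -1.4], [1.8, -1.1], [-0.5, 0.4], [0.5, 0.6], [0.1, 2.7]]
[ 5.48632e+02 -6.93280e+01 -2.85000e-01]
tool y yaw 1.2731370492077165 want 1.2861920142084144 [ -1.5  -1.5 183.3]
```

```bash
python3 jog.py '93 -1 -1 36 -0.01;93 -1 -1 72 -0.01;93 -1 -1 108 -0.01;93 -1 -1 140 -0.01;93 -1 -1 165 -0.01'
python3 jog.py '93 0 0 18 0;93 0 0 18 0;20 0 0 18 0;20 0 0 18 0;20 0 0 18 0'
python3 jog.py '20 0 0 0 0;20 0 0 0 0;20 0 0 0 0;20 0 0 0 0'
```

```text
time: 2.4
tcp_pos: [547.2, -66.0, 161.0]
ee_rot: [0.141, 0.99, 0.0, -0.001]
ft_force: [0.6, -0.6, -0.5]
opening: 92.7
gripper_force: 0.0
time: 2.82
tcp_pos: [549.4, -67.8, 147.0]
ee_rot: [0.142, 0.99, 0.0, 0.001]
ft_force: [0.5, 0.8, 0.7]
opening: 77.6
gripper_force: 0.0
time: 3.15
tcp_pos: [548.8, -68.3, 146.1]
ee_rot: [0.142, 0.99, 0.0, 0.0]
ft_force: [-0.3, -0.3, 0.3]
opening: 50.8
gripper_force: 0.0
```

```bash
python3 jog.py '0 0 0 0 0;0 0 0 0 0;0 0 0 0 0;0 0 0 0 0;0 0 0 0 0'; python3 jog.py '0 0 0 0 0;0 0 0 0 0;0 0 0 -20 0;0 0 0 -50 0;0 0 0 -80 0';  python3 - <<'E'
from h import *
s=bot.state();print(s['tcp_pos'],s['opening'])
# targets beside the carton: tool along carton normal
c=np.array([443,360]);a=1.827;n=-np.array([np.cos(a),np.sin(a)]);
for d in (56+40,56+44,56+57):print(d,(c+d*n).round(1))
print('shift',tool([*(c+100*n),260]).round(1))
E
```

```text
time: 3.57
tcp_pos: [548.6, -68.5, 145.6]
ee_rot: [0.143, 0.99, -0.0, -0.0]
ft_force: [0.8, -0.7, 0.2]
opening: 26.7
gripper_force: 30.0
time: 3.98
tcp_pos: [547.7, -68.0, 225.5]
ee_rot: [0.142, 0.99, -0.0, -0.002]
ft_force: [0.8, 0.4, -1.6]
opening: 26.6
gripper_force: 30.0
[547.66936172 -67.97979707 225.50613607] 26.613918586246662
96 [467.3 267.1]
100 [468.3 263.3]
113 [471.6 250.7]
shift [169.5 295.5 -34.2]
```

```bash
python3 jog.py '0 20 36 -15 0;0 40 72 -30 0;0 60 108 -35 0;0 80 144 -35 0;0 100 180 -35 0'; python3 jog.py '0 15 25 0 0.12;0 30 50 0 0.24;0 44 73 0 0.36;0 44 73 0 0.48;0 44 73 0 0.6'; python3 jog.py '0 0 0 0 0.12;0 0 0 0 0.24;0 0 0 0 0.36;0 0 0 0 0.43;0 0 0 0 0.43'
python3 - <<'E'
from h import *
c=bot.calibration('wrist')
im=bot.read_camera('wrist');cv2.imwrite('pics/w1.png',cv2.cvtColor(im,cv2.COLOR_RGB2BGR))
np.savez('w1.npz',**{k:np.float64(c[k]) for k in('mtx','rvec','tvec')})
s=bot.state();y=Ro.from_quat(s['ee_rot']).as_matrix()[:,1];print('tool y yaw',np.arctan2(y[1],y[0]))
c0=np.array([443,360,0]);R=Ro.from_euler('z',1.827)
for L in ([-56,120,178],[-56,-120,178],[56,120,178],[56,-120,178],[-56,120,0],[-56,-120,0]):print(L,proj(c,[c0+R.apply(L)]).round())
E
```

```text
time: 4.4
tcp_pos: [503.3, 131.5, 261.1]
ee_rot: [0.143, 0.99, 0.0, 0.0]
ft_force: [1.3, 0.0, -2.5]
opening: 26.7
gripper_force: 30.0
time: 4.82
tcp_pos: [481.3, 214.3, 260.1]
ee_rot: [0.429, 0.903, -0.0, -0.001]
ft_force: [-0.4, -0.7, -2.1]
opening: 27.3
gripper_force: 30.0
time: 5.23
tcp_pos: [482.0, 212.4, 260.2]
ee_rot: [0.612, 0.791, -0.0, -0.0]
ft_force: [0.5, -1.0, -2.6]
opening: 27.0
gripper_force: 30.0
tool y yaw 0.2570538973166553
[-56, 120, 178] [[130. 102.]]
[-56, -120, 178] [[431. 101.]]
[56, 120, 178] [[106. -71.]]
[56, -120, 178] [[454. -73.]]
[-56, 120, 0] [[194. 111.]]
[-56, -120, 0] [[368. 111.]]
```

View pics/w1.png

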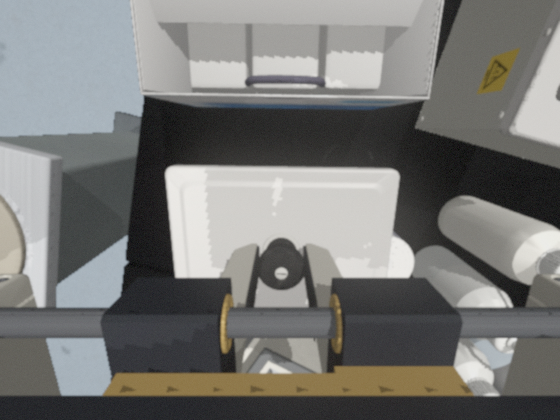

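The wrist view shows the lid held flat and parallel to the carton. The lid's inner edge is at row 168 and the carton's front rim runs from (140,97) to (430,97), about 3 mm beyond the fit. I'll bring the lid's inner edge about 12 mm over the rim and tilt it in the grip by lowering along an arc.

```bash
python3 jog.py '0 30 0 0 0;0 60 0 0 0;0 60 0 25 0;0 60 0 45 0;0 60 0 55 0'; python3 jog.py '0 0 0 7 0;0 0 0 13 0;0 -3 0 18 0;0 -7 0 24 0;0 -9 0 30 0'
```

```text
time: 5.7
tcp_pos: [466.0, 270.3, 203.5]
ee_rot: [0.61, 0.793, -0.001, -0.0]
ft_force: [-0.4, -0.5, -1.9]
opening: 26.9
gripper_force: 30.0
time: 6.12
tcp_pos: [470.5, 260.2, 175.9]
ee_rot: [0.612, 0.791, 0.0, 0.0]
ft_force: [0.1, -4.8, 4.5]
opening: 26.7
gripper_force: 30.0
```

```bash
python3 jog.py '0 -2 0 7 0;0 -3 0 14 0;0 -2.5 0 21 0;0 -1 0 28 0;0 0 0 34 0'
python3 - <<'E'
from h import *
im=bot.read_camera('scene')[120:270,80:280];a=cv2.resize(cv2.cvtColor(im,cv2.COLOR_RGB2BGR),None,fx=2,fy=2,interpolation=2)
b=cv2.resize(cv2.cvtColor(bot.read_camera('side')[100:250,180:330],cv2.COLOR_RGB2BGR),None,fx=2,fy=2,interpolation=2)
w=cv2.resize(cv2.cvtColor(bot.read_camera('wrist'),cv2.COLOR_RGB2BGR)[:290],(560,290))
o=np.zeros((592,702,3),np.uint8);o[:300,:400]=a;o[:300,402:702]=b;o[302:592,:560]=w
cv2.imwrite('pics/t1.png',o)
E
```

```text
time: 6.53
tcp_pos: [470.7, 259.0, 141.5]
ee_rot: [0.612, 0.79, -0.0, 0.001]
ft_force: [2.6, -7.7, 1.1]
opening: 26.7
gripper_force: 30.0
```

View pics/t1.png

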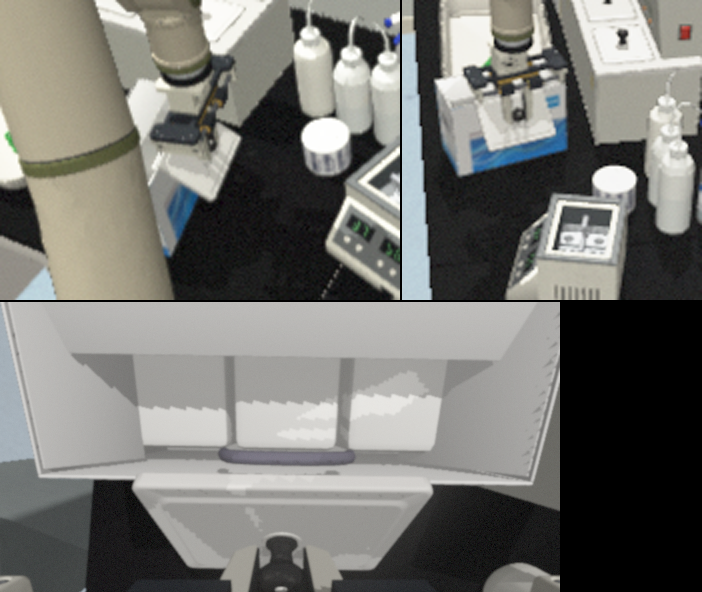

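The picture shows the lid tilted, upper edge at the carton rim, knob out, and the carton undisturbed. In the wrist image the lid's corners are (135,178), (432,178), (375,267) and (188,267). I'll work out the tilt with PnP.

```bash
python3 - <<'E'
from h import *
c=bot.calibration('wrist');R=cv2.Rodrigues(np.float64(c['rvec']))[0];t=np.float64(c['tvec']).ravel()
L=np.float64([[-52.5,70.5,9],[-52.5,-70.5,9],[52.5,-70.5,9],[52.5,70.5,9],[0,0,40]])
for U in ([[135,178],[432,178],[375,267],[188,267],[279,238]],[[135,178],[432,178],[375,267],[188,267]]):
  U=np.float64(U)
  ok,rv,tv=cv2.solvePnP(L[:len(U)],U,np.float64(c['mtx']),None)
  Rl=R.T@cv2.Rodrigues(rv)[0];pl=R.T@(tv.ravel()-t)
  print('tilt',np.degrees(np.arccos(Rl[2,2])),'z',Rl[:,2].round(2),'pos',pl.round(1))
  for e in([-52.5,0,0],[52.5,0,0],[0,0,33]):print((Rl@e+pl).round(1))
print(bot.state()['tcp_pos'])
E
```

```text
Traceback (most recent call last):
cv2.error: OpenCV(4.12.0) /io/opencv/modules/calib3d/src/calibration_base.cpp:1346: error: (-2:Unspecified error) in function 'void cv::findExtrinsicCameraParams2(const cv::Mat&, const cv::Mat&, const cv::Mat&, const cv::Mat&, cv::Mat&, cv::Mat&, int)'
> DLT algorithm needs at least 6 points for pose estimation from 3D-2D point correspondences. (expected: 'count >= 6'), where
>     'count' is 5
> must be greater than or equal to
>     '6' is 6
```

```bash
python3 - <<'E'
from h import *
c=bot.calibration('wrist');R=cv2.Rodrigues(np.float64(c['rvec']))[0];t=np.float64(c['tvec']).ravel()
L=np.float64([[-52.5,-70.5,9],[-52.5,70.5,9],[52.5,70.5,9],[52.5,-70.5,9]])
U=np.float64([[135,178],[432,178],[375,267],[188,267]])
ok,rv,tv=cv2.solvePnP(L,U,np.float64(c['mtx']),None)
Rl=R.T@cv2.Rodrigues(rv)[0];pl=R.T@(tv.ravel()-t)
n=np.array([.253,-.967])
print('tilt',np.degrees(np.arccos(Rl[2,2])),'z',Rl[:,2].round(2),'pos',pl.round(1))
for e in([-52.5,0,0],[52.5,0,0],[0,0,33],[0,0,0]):
  q=Rl@e+pl;print(q.round(1),'from face',((q[:2]-[443,360])@n-53).round(1))
s=bot.state();print(s['tcp_pos'],((s['tcp_pos'][:2]-[443,360])@n-53).round(1))
E
```

```text
tilt 39.25647494605534 z [ 0.16 -0.61  0.77] pos [466.5 278.5 130.4]
[456.7 318.  163.6] from face -8.9
[476.2 239.1  97.2] from face 72.3
[471.9 258.4 155.9] from face 52.6
[466.5 278.5 130.4] from face 31.7
[470.45263701 259.21956177 141.26512399] 51.4
```

The PnP value is poor: it would put the edge inside the wall. The arc geometry gives about 56°. I'll back off 10 mm, lower to the bench, check, then press in.

```bash
python3 jog.py '0 -5 0 0 0;0 -10 0 0 0;0 -10 0 25 0;0 -10 0 50 0;0 -10 0 75 0'; python3 jog.py '0 0 0 6 0;0 0 0 12 0;0 0 0 16 0;0 0 0 19 0;0 0 0 19 0'
python3 - <<'E'
from h import *
im=bot.read_camera('scene')[150:270,100:260];a=cv2.resize(cv2.cvtColor(im,cv2.COLOR_RGB2BGR),None,fx=2.5,fy=2.5,interpolation=2)
b=cv2.resize(cv2.cvtColor(bot.read_camera('side')[110:210,180:280],cv2.COLOR_RGB2BGR),None,fx=3,fy=3,interpolation=2)
w=cv2.cvtColor(bot.read_camera('wrist'),cv2.COLOR_RGB2BGR)[:290]
o=np.zeros((592,702,3),np.uint8);o[:300,:400]=a;o[:300,402:702]=b;o[302:592,:560]=w
cv2.imwrite('pics/t2.png',o)
E
```

```text
time: 7.1
tcp_pos: [472.7, 251.9, 66.3]
ee_rot: [0.611, 0.791, 0.001, 0.0]
ft_force: [-0.1, 0.9, -1.8]
opening: 27.0
gripper_force: 30.0
time: 7.52
tcp_pos: [472.5, 252.0, 48.0]
ee_rot: [0.611, 0.791, 0.0, 0.0]
ft_force: [1.5, 0.5, -2.6]
opening: 26.7
gripper_force: 30.0
```

View pics/t2.png

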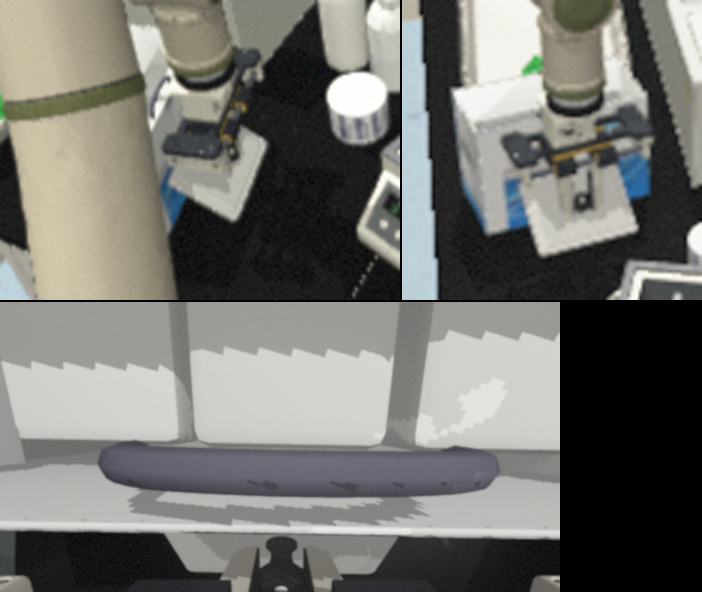

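The lid is tilted by the carton, knob out, and still just off the bench; the force reading is only its weight. I'll lower further.

```bash
python3 jog.py '0 0 0 2 0;0 0 0 4 0;0 0 0 4 0';python3 jog.py '0 0 0 2 0;0 0 0 3 0;0 0 0 3 0'
```

```text
time: 7.92
tcp_pos: [472.1, 251.8, 43.5]
ee_rot: [0.611, 0.791, 0.0, 0.0]
ft_force: [0.2, -0.3, -1.9]
opening: 27.0
gripper_force: 30.0
time: 8.17
tcp_pos: [472.1, 252.2, 40.6]
ee_rot: [0.611, 0.791, 0.0, -0.0]
ft_force: [0.1, 0.7, 0.1]
opening: 27.0
gripper_force: 30.0
```

```bash
python3 jog.py '0 0 0 1 0;0 0 0 2 0;0 0 0 2 0';python3 jog.py '0 3 0 0 0;0 6 0 0 0;0 6 0 0 0'; python3 jog.py '0 3 0 0 0;0 5 0 0 0;0 5 0 0 0'
```

```text
time: 8.42
tcp_pos: [471.9, 253.6, 39.7]
ee_rot: [0.611, 0.792, 0.001, -0.001]
ft_force: [-4.5, 3.8, 17.4]
opening: 26.8
gripper_force: 30.0
time: 8.67
tcp_pos: [471.7, 254.2, 39.6]
ee_rot: [0.613, 0.79, -0.001, 0.001]
ft_force: [0.8, -11.6, 16.6]
opening: 27.1
gripper_force: 30.0
time: 8.92
tcp_pos: [471.1, 256.4, 39.6]
ee_rot: [0.614, 0.789, -0.001, 0.002]
ft_force: [4.4, -20.1, 17.7]
opening: 26.7
gripper_force: 29.9
```

```bash
python3 jog.py '0 -4 0 -1.5 0;0 -4 0 -1.5 0'; python3 jog.py '40 0 0 0 0;40 0 0 0 0;40 0 0 0 0;50 0 0 0 0;50 0 0 0 0'; python3 jog.py '50 0 0 -20 0;50 0 0 -60 0;50 0 0 -100 0;50 0 0 -140 0;50 0 0 -180 0'
python3 - <<'E'
from h import *
b=cv2.resize(cv2.cvtColor(bot.read_camera('side')[100:260,180:320],cv2.COLOR_RGB2BGR),None,fx=3.5,fy=3.5,interpolation=2)
cv2.imwrite('pics/t3.png',b)
E
```

```text
time: 9.08
tcp_pos: [471.0, 256.4, 40.4]
ee_rot: [0.612, 0.791, -0.0, 0.001]
ft_force: [2.4, -11.1, 7.4]
opening: 27.0
gripper_force: 30.0
time: 9.5
tcp_pos: [469.7, 258.6, 40.0]
ee_rot: [0.611, 0.791, -0.0, -0.0]
ft_force: [-1.2, -3.3, 3.6]
opening: 47.8
gripper_force: 1.7
time: 9.92
tcp_pos: [470.3, 259.1, 222.0]
ee_rot: [0.611, 0.791, 0.0, 0.0]
ft_force: [0.1, 1.3, -1.0]
opening: 49.8
gripper_force: 0.0
```

View pics/t3.png

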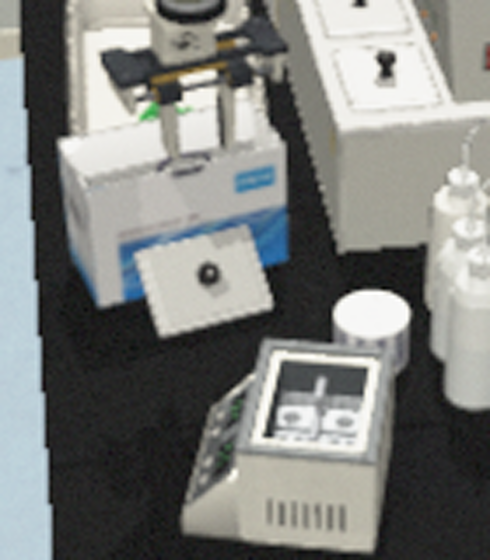

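The lid leans on the carton's long side, knob out at about (208,272) in the crop. The heater is open with the blocks visible at (320,425). Now I'll go above the heater with the tool's closing axis along the heater's x.

```bash
python3 jog.py '45 -37 0 -30 0;45 -74 0 -60 0;45 -111 0 -78 0;45 -148 0 -78 0;45 -185 0 -78 0'; python3 jog.py '45 -37 -2 0 0.11;45 -74 -4 0 0.22;45 -111 -6 0 0.33;45 -152 -8 0 0.44;45 -152 -8 0 0.54';  python3 jog.py '45 0 0 0 0;45 0 0 0 0;45 0 0 0 0'
python3 - <<'E'
from h import *
c=bot.calibration('wrist');im=bot.read_camera('wrist')
np.savez('w2.npz',**{k:np.float64(c[k]) for k in('mtx','rvec','tvec')})
H=np.array([548.5,-69.2,0]);R=Ro.from_euler('z',-.284)
pr=lambda L:proj(c,[H+R.apply(L)])[0].round(1)
for L in([0,31.5,123],[0,-31.5,123],[68,86,135],[68,-86,135],[-68,86,135],[-68,-86,135]):print(L,pr(L))
u=proj(c,[H+R.apply([0,0,118])])[0].astype(int);print(u)
x0=max(0,u[0]-130);y0=max(0,u[1]-100)
cv2.imwrite('pics/w2full.png',cv2.cvtColor(im,cv2.COLOR_RGB2BGR))
cv2.imwrite('pics/w2.png',cv2.resize(cv2.cvtColor(im[y0:y0+190,x0:x0+260],cv2.COLOR_RGB2BGR),None,fx=3,fy=3,interpolation=2));print('crop',x0,y0)
s=bot.state();y=Ro.from_quat(s['ee_rot']).as_matrix()[:,1];print('yaw',np.arctan2(y[1],y[0]),s['tcp_pos'])
E
```

```text
time: 10.38
tcp_pos: [518.3, 79.8, 300.2]
ee_rot: [0.611, 0.792, 0.002, 0.001]
ft_force: [1.0, 0.6, -0.7]
opening: 45.2
gripper_force: 0.0
time: 10.8
tcp_pos: [548.6, -77.0, 299.0]
ee_rot: [0.804, 0.594, 0.0, 0.003]
ft_force: [0.0, -0.8, -0.2]
opening: 44.8
gripper_force: 0.0
time: 11.05
tcp_pos: [547.6, -67.2, 297.9]
ee_rot: [0.799, 0.602, 0.0, -0.0]
ft_force: [0.3, -0.1, -0.3]
opening: 45.1
gripper_force: 0.0
[0, 31.5, 123] [282.3 168.5]
[0, -31.5, 123] [282.  219.9]
[68, 86, 135] [345.9 119.7]
[68, -86, 135] [336.6 264.9]
[-68, 86, 135] [219.3 119.1]
[-68, -86, 135] [226.9 264.5]
[282 193]
crop 152 93
yaw -0.2796399947880444 [547.56093192 -67.11509701 297.94564349]
```

View pics/w2.png

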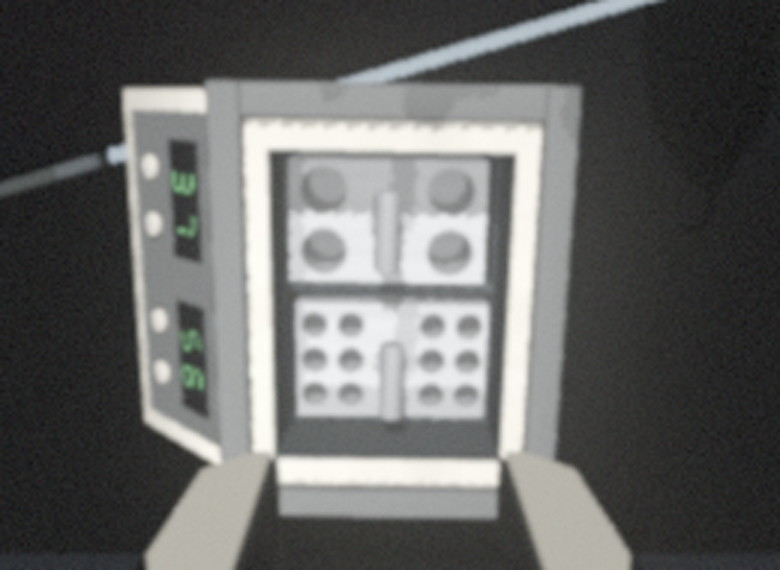

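The wrist crop shows the wide block in the left bay (bar centre (387,233)) and the fine block in the right bay (bar centre (393,382)). Both are within 2 px of the predicted positions. The wide block goes first, to a free bench spot left of the heater.

```bash
cat >> h.py <<'E'
H=np.array([548.5,-69.2,0]);YH=-.284
def rel(*targets,n=6):
    "mean pose over n readings; shifts (tool axes) to heater-frame targets"
    P=[];Q=[]
    for _ in range(n):
        bot.read_camera('side');s=bot.state();P.append(s['tcp_pos']);Q.append(s['ee_rot'])
    p=np.mean(P,0);R=Ro.from_quat(Q).mean();y=R.as_matrix()[:,1]
    Rh=Ro.from_euler('z',YH);print('heater-frame',Rh.inv().apply(p-H).round(1),'tool y-yaw err',round(float(np.arctan2(y[1],y[0])-YH),4),'std',np.std(P,0).round(1),'t',s['time'],'F',s['ft_force'])
    for t in targets:print(t,R.inv().apply(H+Rh.apply(t)-p).round(1))
E
python3 -c "
from h import *
rel([-.5,30.5,99],[.5,-31.5,99])"
```

```text
heater-frame [ -1.4   1.1 298.1] tool y-yaw err 0.002 std [0.  0.4 0.1] t 11.4 F [ 1.46923615  0.70389195 -0.2232532 ]
[-0.5, 30.5, 99] [ 29.4   0.9 199.1]
[0.5, -31.5, 99] [-32.6   1.8 199.1]
```

```bash
python3 jog.py '35 29.5 1 0 0;35 29.5 1 35 0;35 29.5 1 70 0;35 29.5 1 105 0;35 29.5 1 135 0'; python3 jog.py '35 0 0 25 0;35 0 0 45 0;35 0 0 58 0;35 0 0 64 0;35 0 0 64 0'; python3 jog.py '0 0 0 0 0;0 0 0 0 0;0 0 0 0 0;0 0 0 0 0;0 0 0 0 0'; python3 jog.py '0 0 0 0 0;0 0 0 0 0'; python3 -c "
from h import *
rel()"
```

```text
time: 11.82
tcp_pos: [556.3, -40.3, 161.3]
ee_rot: [0.8, 0.6, -0.0, -0.0]
ft_force: [0.1, -0.5, -1.0]
opening: 34.7
gripper_force: 0.0
time: 12.23
tcp_pos: [556.2, -40.8, 98.0]
ee_rot: [0.8, 0.6, -0.001, -0.001]
ft_force: [-0.8, -0.4, 0.2]
opening: 34.8
gripper_force: 0.0
time: 12.65
tcp_pos: [556.3, -40.6, 99.7]
ee_rot: [0.8, 0.6, 0.0, -0.0]
ft_force: [-2.3, 0.3, 2.8]
opening: 8.9
gripper_force: 30.0
time: 12.82
tcp_pos: [556.0, -40.5, 99.5]
ee_rot: [0.8, 0.6, -0.0, -0.001]
ft_force: [-4.6, 2.2, 6.8]
opening: 9.0
gripper_force: 30.0
heater-frame [-0.8 29.6 99.5] tool y-yaw err -0.0009 std [0. 0. 0.] t 13.1167 F [-4.46307858  1.44086682  6.26657098]
```

```bash
python3 jog.py '0 0 0 -10 0;0 0 0 -30 0;0 0 0 -60 0;0 0 0 -90 0;0 0 0 -115 0'; python3 jog.py '0 0 0 0 0;0 0 0 0 0'; python3 -c "
from h import *
rel([-90,170,214])"
```

```text
time: 13.53
tcp_pos: [556.8, -41.2, 216.2]
ee_rot: [0.801, 0.599, 0.0, 0.0]
ft_force: [1.2, 0.1, -4.5]
opening: 9.0
gripper_force: 30.0
time: 13.7
tcp_pos: [557.3, -40.7, 215.3]
ee_rot: [0.8, 0.6, 0.001, 0.001]
ft_force: [-0.4, 0.1, -4.7]
opening: 8.8
gripper_force: 30.0
heater-frame [ -0.8  29.5 213.1] tool y-yaw err -0.0008 std [0.2 0.1 0.4] t 14.0 F [ 0.47577618 -0.61181594 -4.14797031]
[-90, 170, 214] [140.4 -89.3  -0.9]
```

```bash
python3 jog.py '0 28 -18 0 0;0 56 -36 0 0;0 84 -54 0 0;0 112 -72 0 0;0 140 -90 0 0'; python3 jog.py '0 0 0 15 0;0 0 0 50 0;0 0 0 85 0;0 0 0 115 0;0 0 0 140 0';  python3 jog.py '0 0 0 7 0;0 0 0 9 0;0 0 0 9 0'; python3 -c "
from h import *
rel([-90,170,59.5])"
```

```text
time: 14.42
tcp_pos: [508.8, 119.9, 213.4]
ee_rot: [0.801, 0.599, -0.001, -0.0]
ft_force: [0.2, -0.2, -4.6]
opening: 9.4
gripper_force: 30.0
time: 14.83
tcp_pos: [508.8, 118.7, 71.5]
ee_rot: [0.8, 0.6, -0.001, -0.0]
ft_force: [0.8, -0.1, -3.8]
opening: 9.3
gripper_force: 30.0
time: 15.08
tcp_pos: [509.9, 118.4, 65.0]
ee_rot: [0.801, 0.599, -0.0, -0.0]
ft_force: [-0.1, 0.1, -3.9]
opening: 9.2
gripper_force: 30.0
heater-frame [-89.3 169.9  66.2] tool y-yaw err -0.0011 std [0.1 0.2 0.2] t 15.3833 F [ 0.39760011  0.37895604 -3.76741102]
[-90, 170, 59.5] [ 0.1 -0.7  6.7]
```

```bash
python3 jog.py '0 0 0 3 0;0 0 0 5 0;0 0 0 5 0'; python3 jog.py '0 0 0 1 0;0 0 0 2 0;0 0 0 2.5 0;0 0 0 2.5 0'; python3 -c "
from h import *
rel()"
```

```text
time: 15.63
tcp_pos: [509.5, 119.1, 60.0]
ee_rot: [0.8, 0.6, 0.0, -0.0]
ft_force: [-0.8, 0.2, -3.1]
opening: 9.3
gripper_force: 30.0
time: 15.97
tcp_pos: [508.2, 119.8, 58.9]
ee_rot: [0.8, 0.6, -0.0, -0.002]
ft_force: [-8.1, 3.0, 24.1]
opening: 9.6
gripper_force: 30.0
heater-frame [-91.6 170.1  58.9] tool y-yaw err -0.0003 std [0. 0. 0.] t 16.2667 F [-9.438932    3.27427461 25.00739227]
```

```bash
python3 jog.py '0 0 0 -1.5 0;0 0 0 -1.5 0'; python3 jog.py '35 0 0 0 0;35 0 0 0 0;35 0 0 0 0;35 0 0 0 0;35 0 0 0 0'; python3 -c "
from h import *
rel([-90,170,150],n=3)"; python3 jog.py '35 0 0 -35 0;35 0 0 -70 0;35 0 0 -100 0;35 0 0 -115 0;35 -20 10 -120 0'; python3 -c "
from h import *
rel([.5,-31.5,179],n=3)"
```

```text
time: 16.43
tcp_pos: [509.9, 118.9, 59.5]
ee_rot: [0.8, 0.6, 0.0, 0.0]
ft_force: [-0.2, -0.0, -3.8]
opening: 8.7
gripper_force: 30.0
time: 16.85
tcp_pos: [509.8, 118.7, 59.0]
ee_rot: [0.8, 0.599, 0.0, 0.0]
ft_force: [-0.7, 0.5, -0.1]
opening: 33.8
gripper_force: 0.0
heater-frame [-89.9 169.6  59. ] tool y-yaw err -0.0011 std [0. 0. 0.] t 17.0 F [ 0.15872777  0.15326068 -0.93031598]
[-90, 170, 150] [  0.4  -0.1 -91. ]
time: 17.42
tcp_pos: [514.4, 100.6, 181.5]
ee_rot: [0.799, 0.602, 0.002, -0.0]
ft_force: [-0.3, -0.2, -0.6]
opening: 35.2
gripper_force: 0.0
heater-frame [-78.5 147.9 180.7] tool y-yaw err -0.0026 std [0.5 0.8 0.8] t 17.5667 F [ 0.07531113  0.71649352 -1.05243056]
[0.5, -31.5, 179] [-179.2   79.5    1.8]
```

```bash
python3 jog.py '35 -36 16 0 0;35 -72 32 0 0;35 -108 48 0 0;35 -144 64 0 0;35 -179 79.5 0 0'; python3 jog.py '35 0 0 0 0;35 0 0 0 0'; python3 -c "
from h import *
rel([.5,-31.5,99],n=3)"
```

```text
time: 17.98
tcp_pos: [539.3, -98.4, 178.3]
ee_rot: [0.8, 0.6, -0.0, -0.001]
ft_force: [0.6, 1.0, -0.2]
opening: 35.1
gripper_force: 0.0
time: 18.15
tcp_pos: [539.2, -99.3, 178.4]
ee_rot: [0.802, 0.598, -0.001, -0.0]
ft_force: [-0.2, 0.9, 0.3]
opening: 34.8
gripper_force: 0.0
heater-frame [ -1.3 -28.6 178.3] tool y-yaw err -0.0008 std [0.1 0.7 0.1] t 18.3 F [0.16129415 0.87361804 0.11809611]
[0.5, -31.5, 99] [-2.9  1.9 79.3]
```

```bash
python3 jog.py '35 -3 1.3 10 0;35 -3 1.3 40 0;35 -3 1.3 65 0;35 -3 1.3 79 0;35 -3 1.3 79 0'; python3 jog.py '0 0 0 0 0;0 0 0 0 0;0 0 0 0 0;0 0 0 0 0;0 0 0 0 0'; python3 jog.py '0 0 0 0 0;0 0 0 0 0';  python3 -c "
from h import *
rel(n=3)";python3 jog.py '0 0 0 -10 0;0 0 0 -30 0;0 0 0 -60 0;0 0 0 -90 0;0 0 0 -115 0'; python3 jog.py '0 31 0 0 0;0 61 0 0 0;0 61 0 0 0;0 61 0 0 0'; python3 -c "
from h import *
rel([-.5,31.5,140])"
```

```text
time: 18.72
tcp_pos: [538.3, -98.8, 96.8]
ee_rot: [0.8, 0.6, -0.002, -0.002]
ft_force: [-0.1, 0.2, -0.1]
opening: 34.9
gripper_force: 0.0
time: 19.13
tcp_pos: [539.9, -100.3, 100.8]
ee_rot: [0.8, 0.6, 0.0, 0.0]
ft_force: [-1.6, -0.3, 1.4]
opening: 9.3
gripper_force: 30.0
time: 19.3
tcp_pos: [539.6, -100.3, 100.6]
ee_rot: [0.8, 0.6, 0.0, -0.0]
ft_force: [-3.5, 1.2, 7.0]
opening: 8.7
gripper_force: 30.0
heater-frame [  0.2 -32.3 100.6] tool y-yaw err -0.0009 std [0. 0. 0.] t 19.45 F [-4.16317885  2.16824247  6.45137862]
time: 19.87
tcp_pos: [540.0, -101.0, 217.2]
ee_rot: [0.801, 0.599, 0.0, 0.0]
ft_force: [1.2, 0.0, -4.8]
opening: 8.8
gripper_force: 30.0
time: 20.2
tcp_pos: [557.4, -39.8, 215.3]
ee_rot: [0.799, 0.601, 0.0, -0.0]
ft_force: [0.4, -1.5, -4.7]
opening: 9.2
gripper_force: 30.0
heater-frame [  0.5  27.8 215.2] tool y-yaw err -0.0016 std [0.1 0.6 0. ] t 20.5 F [ 0.2923904  -0.78705365 -5.27571148]
[-0.5, 31.5, 140] [ 3.7 -1.  75.2]
```

```bash
python3 - <<'E'
from h import *
c=dict(np.load('w2.npz'));R=cv2.Rodrigues(c['rvec'])[0];o=-R.T@c['tvec'].ravel()
def hf(u,v,z):
    d=R.T@np.linalg.inv(c['mtx'])@[152+(u+.5)/3-.5,93+(v+.5)/3-.5,1];p=o+d*(z-o[2])/d[2];return Ro.from_euler('z',-YH).apply(p-H).round(1)
for n,a in dict(wtop=(387,155,90),wbot=(387,285,90),ftop=(393,298,90),fbot=(393,418,90),wl=(288,220,90),wr=(488,220,90),fl=(295,360,90),fr=(487,360,90),div=(390,291,87),wbar=(387,234,123),fbar=(393,382,123),outl=(224,270,135),outr=(570,270,135),outt=(390,82,135),intop=(390,152,130),inbot=(390,457,130)).items():print(n,hf(*a))
E
```

```text
wtop [-2. 57. 90.]
wbot [-1.8  1.9 90. ]
ftop [ 0.8 -3.9 90. ]
fbot [  1.2 -59.6  90. ]
wl [-44.   29.8  90. ]
wr [41.  30.2 90. ]
fl [-42.6 -32.3  90. ]
fr [ 42.9 -31.9  90. ]
div [-0.5 -1.4 87. ]
wbar [ -1.9  29.  123. ]
fbar [  0.8 -31.6 123. ]
outl [-63.8  16.8 135. ]
outr [ 67.7  17.4 135. ]
outt [ -1.1  85.4 135. ]
intop [ -0.9  60.6 130. ]
inbot [ -0.3 -61.7 130. ]
```

```bash
python3 jog.py '0 2.6 -1 0 0;0 2.6 -1 15 0;0 2.6 -1 35 0;0 2.6 -1 50 0;0 2.6 -1 58 0'; python3 -c "
from h import *
rel([-.5,30.4,152],n=5)"
```

```text
time: 20.92
tcp_pos: [556.1, -39.3, 155.5]
ee_rot: [0.8, 0.599, -0.001, -0.001]
ft_force: [-0.7, -0.8, -5.0]
opening: 9.0
gripper_force: 30.0
heater-frame [ -0.5  30.9 156.6] tool y-yaw err -0.0015 std [0.6 0.1 1.1] t 21.1667 F [ 0.30430622 -0.20256159 -3.54775167]
[-0.5, 30.4, 152] [-0.4 -0.   4.6]
```

```bash
python3 jog.py '0 -0.3 0 4 0;0 -0.3 0 8 0;0 -0.3 0 11 0;0 -0.3 0 14 0;0 -0.3 0 14 0'; python3 -c "
from h import *
rel(n=3)"; python3 jog.py '0 0 0 4 0;0 0 0 8 0;0 0 0 12 0;0 0 0 12 0'
```

```text
time: 21.58
tcp_pos: [556.6, -39.4, 142.5]
ee_rot: [0.8, 0.6, -0.0, -0.0]
ft_force: [0.3, -0.7, -4.8]
opening: 9.1
gripper_force: 30.0
heater-frame [ -0.4  30.8 142.9] tool y-yaw err -0.0011 std [0.1 0.  0.1] t 21.7333 F [-0.4702936  -0.5786934  -4.25485859]
time: 22.07
tcp_pos: [556.4, -39.4, 130.2]
ee_rot: [0.8, 0.6, -0.0, -0.0]
ft_force: [-0.2, -0.2, -4.5]
opening: 9.0
gripper_force: 30.0
```

Free entry with no side force. Down to just above the floor.

```bash
python3 jog.py '0 0 0 6 0;0 0 0 12 0;0 0 0 18 0;0 0 0 24 0;0 0 0 26 0'; python3 jog.py '0 0 0 1.5 0;0 0 0 3 0;0 0 0 4.5 0;0 0 0 4.5 0'; python3 -c "
from h import *
rel(n=3)"
```

```text
time: 22.48
tcp_pos: [556.4, -39.5, 103.9]
ee_rot: [0.8, 0.6, -0.001, -0.0]
ft_force: [-1.0, 0.2, -5.9]
opening: 8.9
gripper_force: 30.0
time: 22.82
tcp_pos: [556.3, -38.6, 101.0]
ee_rot: [0.8, 0.6, 0.0, -0.001]
ft_force: [-3.5, 2.8, 3.8]
opening: 9.1
gripper_force: 30.0
heater-frame [ -0.8  31.4 101.1] tool y-yaw err -0.0006 std [0. 0. 0.] t 22.9667 F [-4.10277483  4.34205752  6.64491664]
```

```bash
python3 jog.py '35 0 0 0 0;35 0 0 0 0;35 0 0 0 0;35 0 0 0 0;35 0 0 0 0'; python3 -c "
from h import *
rel(n=3)"; python3 jog.py '35 0 0 -20 0;35 0 0 -45 0;35 0 0 -70 0;35 0 0 -80 0'; python3 jog.py '35 28 -18 0 0;35 56 -36 0 0;35 84 -54 0 0;35 112 -72 0 0;35 139 -89 0 0';python3 -c "
from h import *
rel([-89.9,169.6,59],n=6)"
```

```text
time: 23.38
tcp_pos: [557.2, -39.8, 100.6]
ee_rot: [0.8, 0.599, 0.0, 0.0]
ft_force: [-1.2, -0.4, 0.2]
opening: 34.2
gripper_force: 0.0
heater-frame [-1.000e-01  3.070e+01  1.006e+02] tool y-yaw err -0.0011 std [0.1 0.  0. ] t 23.5333 F [-0.01440741  1.27091215 -0.19061454]
time: 23.87
tcp_pos: [557.9, -40.0, 183.2]
ee_rot: [0.801, 0.599, 0.001, 0.001]
ft_force: [0.5, -0.8, -0.2]
opening: 34.9
gripper_force: 0.0
time: 24.28
tcp_pos: [509.7, 120.4, 180.3]
ee_rot: [0.8, 0.6, -0.0, -0.0]
ft_force: [0.3, 0.0, 0.5]
opening: 35.1
gripper_force: 0.0
heater-frame [-90.7 172.1 180.1] tool y-yaw err 0.0025 std [1.  3.3 0.3] t 24.5833 F [-0.11464506 -0.41849874  0.03274289]
[-89.9, 169.6, 59] [ -2.6   0.9 121.1]
```

```bash
python3 jog.py '35 0 0 30 0;35 0 0 60 0'; python3 jog.py '35 0 0 0 0;35 0 0 0 0'; python3 -c "
from h import *
rel([-89.9,169.6,59],n=4)"
```

```text
time: 24.75
tcp_pos: [512.3, 117.7, 121.2]
ee_rot: [0.801, 0.599, 0.002, 0.001]
ft_force: [0.6, -0.3, -1.0]
opening: 35.1
gripper_force: 0.0
time: 24.92
tcp_pos: [510.2, 117.0, 120.0]
ee_rot: [0.801, 0.598, -0.001, -0.0]
ft_force: [-0.1, -1.0, -0.0]
opening: 35.2
gripper_force: 0.0
heater-frame [-88.2 169.2 121.6] tool y-yaw err -0.0027 std [0.2 0.4 0.4] t 25.1167 F [-0.034856    0.03863364  0.13243626]
[-89.9, 169.6, 59] [ 0.3 -1.8 62.6]
```

```bash
python3 jog.py '35 0.3 -1.8 20 0;35 0.3 -1.8 40 0;35 0.3 -1.8 55 0;35 0.3 -1.8 62 0;35 0.3 -1.8 62 0'; python3 jog.py '0 0 0 0 0;0 0 0 0 0;0 0 0 0 0;0 0 0 0 0;0 0 0 0 0'; python3 jog.py '0 0 0 0 0;0 0 0 0 0';  python3 -c "
from h import *
rel(n=3)";python3 jog.py '0 0 0 -15 0;0 0 0 -50 0;0 0 0 -85 0;0 0 0 -120 0;0 0 0 -155 0'; python3 jog.py '0 0 0 0 0;0 0 0 0 0'; python3 -c "
from h import *
rel([-.5,-32,212],n=4)"
```

```text
time: 25.53
tcp_pos: [508.8, 119.6, 58.3]
ee_rot: [0.8, 0.599, -0.0, -0.0]
ft_force: [0.2, -1.3, -0.0]
opening: 35.0
gripper_force: 0.0
time: 25.95
tcp_pos: [509.6, 119.8, 59.2]
ee_rot: [0.8, 0.6, 0.001, 0.0]
ft_force: [1.0, -0.5, 0.0]
opening: 8.6
gripper_force: 30.0
time: 26.12
tcp_pos: [509.8, 119.7, 59.1]
ee_rot: [0.8, 0.599, 0.001, 0.0]
ft_force: [2.3, -0.0, 4.9]
opening: 9.1
gripper_force: 30.0
heater-frame [-90.1 170.5  59.1] tool y-yaw err -0.0012 std [0. 0. 0.] t 26.2667 F [ 1.50685343 -0.53753402  6.612251  ]
time: 26.68
tcp_pos: [507.5, 119.3, 214.5]
ee_rot: [0.8, 0.599, -0.001, -0.0]
ft_force: [0.7, 1.1, -3.9]
opening: 9.3
gripper_force: 30.0
time: 26.85
tcp_pos: [508.9, 120.2, 214.6]
ee_rot: [0.8, 0.6, 0.001, -0.0]
ft_force: [0.6, 0.0, -4.1]
opening: 9.0
gripper_force: 30.0
heater-frame [-92.1 170.  212.4] tool y-yaw err -0.0005 std [0.2 0.2 0.5] t 27.05 F [ 0.28514026 -0.16764443 -3.97642077]
[-0.5, -32, 212] [-202.    91.7    0.4]
```

```bash
python3 jog.py '0 -38 17 0 0;0 -76 34 0 0;0 -114 51 0 0;0 -152 68 0 0;0 -185 84 0 0'; python3 jog.py '0 -16.5 7.5 0 0;0 -16.5 7.5 0 0;0 -16.5 7.5 0 0'; python3 -c "
from h import *
rel([-.5,-31.5,154],n=5)"
```

```text
time: 27.47
tcp_pos: [536.5, -84.2, 212.2]
ee_rot: [0.801, 0.599, -0.001, -0.001]
ft_force: [1.0, 0.5, -3.0]
opening: 9.1
gripper_force: 30.0
time: 27.72
tcp_pos: [539.1, -100.8, 212.1]
ee_rot: [0.801, 0.598, -0.001, -0.001]
ft_force: [0.5, 0.3, -3.6]
opening: 9.0
gripper_force: 30.0
heater-frame [ -0.4 -30.5 212.7] tool y-yaw err 0.0 std [0.2 0.5 0.3] t 27.9667 F [-0.52566106 -0.35152634 -3.96678671]
[-0.5, -31.5, 154] [-1.   0.  58.7]
```

```bash
python3 jog.py '0 -1 0 15 0;0 -1 0 35 0;0 -1 0 50 0;0 -1 0 57 0;0 -1 0 57 0'; python3 jog.py '0 0 0 0 0;0 0 0 0 0';python3 -c "
from h import *
rel([-.5,-31.5,140],n=4)"
```

```text
time: 28.38
tcp_pos: [539.0, -99.3, 155.3]
ee_rot: [0.8, 0.6, -0.001, -0.001]
ft_force: [0.6, -1.3, -3.9]
opening: 8.8
gripper_force: 30.0
time: 28.55
tcp_pos: [540.3, -100.3, 157.3]
ee_rot: [0.8, 0.6, 0.0, 0.0]
ft_force: [0.7, -0.8, -4.7]
opening: 9.1
gripper_force: 30.0
heater-frame [  0.8 -32.2 157.4] tool y-yaw err -0.0008 std [0.1 0.  0.1] t 28.75 F [ 0.41921912  0.21553273 -4.04919323]
[-0.5, -31.5, 140] [ 0.7 -1.3 17.4]
```

```bash
python3 jog.py '0 0.5 -1 4 0;0 0.5 -1 8 0;0 0.5 -1 12 0;0 0.5 -1 16 0;0 0.5 -1 16 0'; python3 -c "
from h import *
rel(n=3)"; python3 jog.py '0 0 0 4 0;0 0 0 8 0;0 0 0 12 0;0 0 0 12 0'
```

```text
time: 29.17
tcp_pos: [537.6, -101.4, 140.6]
ee_rot: [0.801, 0.599, -0.001, -0.0]
ft_force: [-4.3, -1.7, 4.3]
opening: 9.0
gripper_force: 30.0
heater-frame [ -1.4 -33.5 140.7] tool y-yaw err -0.0026 std [0.  0.1 0. ] t 29.3167 F [-5.31147467 -2.63053503  6.90769796]
time: 29.65
tcp_pos: [538.5, -101.0, 128.7]
ee_rot: [0.801, 0.599, -0.0, 0.0]
ft_force: [-0.5, -3.1, -2.6]
opening: 8.7
gripper_force: 30.0
```

```bash
python3 jog.py '0 -1 0 6 0;0 -1 0 12 0;0 -1 0 18 0;0 -1 0 24 0;0 -1 0 25 0'; python3 -c "
from h import *
rel(n=3)"; python3 jog.py '0 0 0 1.5 0;0 0 0 3 0;0 0 0 4.5 0;0 0 0 4.5 0'; python3 -c "
from h import *
rel(n=3)"
```

```text
time: 30.07
tcp_pos: [538.1, -100.5, 102.1]
ee_rot: [0.8, 0.6, -0.001, -0.001]
ft_force: [0.1, -2.5, -2.9]
opening: 9.0
gripper_force: 30.0
heater-frame [ -1.  -32.8 102.8] tool y-yaw err -0.0009 std [0.1 0.  0.3] t 30.2167 F [-0.93071529 -1.75031475 -4.96981447]
time: 30.55
tcp_pos: [538.8, -100.5, 99.0]
ee_rot: [0.8, 0.6, 0.0, 0.0]
ft_force: [0.0, -2.1, -3.1]
opening: 8.9
gripper_force: 30.0
heater-frame [ -0.5 -32.8  99.1] tool y-yaw err -0.0009 std [0. 0. 0.] t 30.7 F [ 0.07461702 -2.30012961 -5.54536519]
```

```bash
python3 jog.py '0 0 0 1 0;0 0 0 2 0;0 0 0 2 0'; python3 jog.py '0 0 0 1 0;0 0 0 1.5 0;0 0 0 1.5 0'
```

```text
time: 30.95
tcp_pos: [538.1, -99.3, 97.7]
ee_rot: [0.8, 0.6, 0.0, -0.001]
ft_force: [-4.7, 2.2, 9.8]
opening: 9.0
gripper_force: 30.0
time: 31.2
tcp_pos: [538.1, -98.8, 97.2]
ee_rot: [0.8, 0.6, 0.001, -0.001]
ft_force: [-8.2, 5.3, 24.0]
opening: 8.9
gripper_force: 30.0
```

```bash
python3 jog.py '0 0 0 -1.5 0;0 0 0 -1.5 0'; python3 jog.py '45 0 0 0 0;45 0 0 0 0;45 0 0 0 0;45 0 0 0 0;45 0 0 0 0'; python3 -c "
from h import *
rel(n=2)"; python3 jog.py '45 0 0 -30 0;45 0 0 -70 0;45 0 0 -110 0;45 0 0 -150 0;45 0 0 -190 0'; python3 jog.py '45 32 0 -8 0;45 32 0 -8 0;45 32 0 -8 0;45 32 0 -8 0'; python3 -c "
from h import *
rel([-1.4,1.1,298.1],n=6)"
```

```text
time: 31.37
tcp_pos: [538.4, -99.7, 97.7]
ee_rot: [0.8, 0.6, 0.0, -0.001]
ft_force: [-4.6, 3.1, 8.2]
opening: 8.7
gripper_force: 30.0
time: 31.78
tcp_pos: [538.9, -100.7, 97.0]
ee_rot: [0.8, 0.6, 0.0, 0.0]
ft_force: [0.1, 0.1, 0.1]
opening: 37.6
gripper_force: 0.0
heater-frame [ -0.5 -33.   97. ] tool y-yaw err -0.0011 std [0. 0. 0.] t 31.8833 F [-0.54595652  0.27184637 -1.21572802]
time: 32.3
tcp_pos: [538.1, -100.8, 289.0]
ee_rot: [0.801, 0.599, -0.0, 0.0]
ft_force: [1.2, -0.1, -0.6]
opening: 44.8
gripper_force: 0.0
time: 32.63
tcp_pos: [547.2, -69.7, 294.6]
ee_rot: [0.8, 0.6, -0.0, -0.0]
ft_force: [-0.3, -0.4, 0.3]
opening: 44.8
gripper_force: 0.0
heater-frame [ -1.   -1.7 294.4] tool y-yaw err -0.002 std [0.1 0.1 0.1] t 32.9333 F [ 0.25898026 -0.44501247 -0.20374442]
[-1.4, 1.1, 298.1] [ 2.7 -0.5 -3.7]
```

```bash
python3 jog.py '45 2.7 -0.5 -3.7 0;45 2.7 -0.5 -3.7 0;45 2.7 -0.5 -3.7 0'; python3 - <<'E'
from h import *
rel(n=3)
c=bot.calibration('wrist');im=cv2.cvtColor(bot.read_camera('wrist'),cv2.COLOR_RGB2GRAY)
cv2.imwrite('pics/w3.png',im);old=cv2.cvtColor(cv2.imread('pics/w2full.png'),cv2.COLOR_BGR2GRAY)
k=4;up=lambda a:cv2.resize(a,None,fx=k,fy=k,interpolation=cv2.INTER_CUBIC)
N=up(im[80:300,130:400])
def m(n,x0,y0,x1,y1):
    t=up(old[y0:y1,x0:x1]);r=cv2.matchTemplate(N,t,cv2.TM_CCOEFF_NORMED);_,v,_,l=cv2.minMaxLoc(r);print(n,'shift px',l[0]/k+130-x0,l[1]/k+80-y0,'score',round(v,2))
# crop->full: /3 + (152,93)
m('console',192,121,222,240);m('wide',247,144,316,189);m('fine',249,191,316,233);m('rim',222,118,346,134)
print(proj(c,[H+Ro.from_euler('z',YH).apply(L) for L in([0,31.5,90],[0,-31.5,90])]))
E
```

```text
time: 33.18
tcp_pos: [548.1, -67.1, 299.0]
ee_rot: [0.8, 0.6, 0.0, 0.0]
ft_force: [-0.2, -0.2, 0.1]
opening: 44.8
gripper_force: 0.0
heater-frame [ -1.1   1.9 298.8] tool y-yaw err -0.0009 std [0. 0. 0.] t 33.3333 F [-1.11493142 -0.01864092 -0.87206392]
console shift px 0.0 0.25 score 0.99
wide shift px -1.0 42.75 score 0.68
fine shift px -1.5 -35.75 score 0.58
rim shift px -0.75 0.0 score 0.99
[[281.78444443 164.77888754]
 [281.79479519 212.0507824 ]]
```

```bash
python3 - <<'E'
from h import *
im=cv2.imread('pics/w3.png',0);old=cv2.cvtColor(cv2.imread('pics/w2full.png'),cv2.COLOR_BGR2GRAY)
k=4;up=lambda a:cv2.resize(cv2.Laplacian(cv2.GaussianBlur(a,(0,0),1.2).astype(np.float32),-1),None,fx=k,fy=k,interpolation=cv2.INTER_CUBIC)
def m(n,x0,y0,x1,y1,dy):
    sx,sy=x0-5,y0+dy-16;N=up(im)[sy*k:(y1+dy+16)*k,sx*k:(x1+5)*k];t=up(old)[y0*k:y1*k,x0*k:x1*k]
    r=cv2.matchTemplate(N,t,cv2.TM_CCOEFF_NORMED);_,v,_,l=cv2.minMaxLoc(r);print(n,l[0]/k-5,l[1]/k+dy-16,round(v,2))
m('wideL',250,146,270,186,47);m('wideR',292,146,313,186,47)
m('fineL',250,194,274,230,-47);m('fineR',291,194,314,230,-47)
for nm,a in(('old',old),('new',im)):print(nm,a[135:245,257:263].mean(1).astype(int).tolist())
E
```

```text
wideL 0.5 44.25 0.63
wideR -1.75 44.25 0.71
fineL -2.5 -35.5 0.78
fineR -0.5 -36.0 0.79
old [231, 242, 246, 247, 246, 246, 243, 223, 182, 147, 154, 176, 184, 178, 167, 162, 161, 163, 164, 164, 163, 163, 161, 157, 148, 139, 134, 143, 176, 214, 232, 235, 235, 225, 201, 175, 164, 162, 163, 165, 163, 159, 152, 145, 143, 160, 174, 182, 200, 222, 228, 209, 164, 129, 117, 116, 134, 164, 194, 221, 232, 229, 215, 196, 181, 176, 179, 192, 205, 218, 231, 238, 239, 233, 214, 192, 177, 175, 186, 197, 208, 223, 234, 238, 236, 221, 194, 172, 167, 177, 186, 194, 203, 209, 213, 207, 176, 126, 104, 102, 103, 103, 102, 102, 101, 102, 103, 102, 103, 121]
new [227, 240, 245, 245, 246, 246, 243, 230, 199, 179, 185, 186, 185, 184, 181, 179, 177, 177, 177, 178, 182, 187, 189, 191, 192, 192, 189, 186, 191, 200, 203, 207, 217, 228, 235, 237, 237, 237, 233, 225, 216, 207, 201, 204, 214, 223, 230, 234, 235, 229, 196, 138, 118, 124, 117, 128, 179, 218, 228, 211, 180, 164, 161, 158, 153, 144, 136, 140, 157, 169, 174, 177, 188, 213, 230, 236, 237, 231, 209, 178, 161, 151, 142, 135, 135, 146, 162, 171, 172, 173, 180, 195, 208, 206, 178, 130, 114, 115, 109, 103, 102, 102, 102, 100, 102, 102, 101, 101, 103, 133]
```

```bash
python3 - <<'E'
from h import *
a=cv2.resize(cv2.cvtColor(cv2.imread('pics/t3.png'),cv2.COLOR_BGR2GRAY),(140,160),interpolation=cv2.INTER_AREA)
N=cv2.cvtColor(bot.read_camera('side'),cv2.COLOR_RGB2GRAY)[100:260,180:320]
for n,(x0,y0,x1,y1) in dict(lid=(36,62,80,98),carton=(15,40,84,90),roll=(92,80,120,108)).items():
    r=cv2.matchTemplate(N,a[y0:y1,x0:x1],cv2.TM_CCOEFF_NORMED);_,v,_,l=cv2.minMaxLoc(r);print(n,l[0]-x0,l[1]-y0,round(v,2))
print(bot.state()['time'],bot.sign_off())
E
```

```text
lid 0 0 0.97
carton 0 0 0.86
roll 0 0 1.0
the job is handed in; nothing more can be done
33.4333 None
```

I handed the job in at 33.4 s: the two blocks are swapped and lowered onto their bay floors, and the lid leans knob-out against the carton. Lid, carton and roll matched their earlier picture; rack and cup weren't rechecked, and no verdict was returned.

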